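# Put a check weight away and slide its case lid home over the ridge

### The job

Stand the smallest of the three loose weights on the bench upright in the empty square well of the slide-lid wooden case. Then slide the lid along its channel, over the sprung ridge near the far end, until it is fully home and the ridge has popped up into the slot across the lid. Feel your way and do not ram the lid against its stop, and leave the two bigger weights standing where they are.

Things in the scene. Friction and masses are not known exactly. Their poses are not given: they have to be found in the camera images.
- case: Open-topped wooden case fixed to the bench: 196 long (x), 74 wide, 61 high, on a 100 wide foot board. Origin on the bench, x = direction in which the lid closes, z up. Mouth (lid goes in) at x = -80 mm, closed end at x = +116. Clear inside: 52 wide in y; over the empty well, along x from the lid's nose (at -42 to -30 at the start) to an end block at x = +52 to +72.
- channel_mouth (a point): Middle of the lid channel's floor at the mouth (x = -80, y = 0, z = 50 in the case's frame; same axes). Channel 7.2 high, 62 wide; lips over the lid's edges from z = 57.2 to 61.2, 54 clear between them. Its far end: the end block carries the ridge and the stop; the block is set anywhere in a 20 mm slot (not reported, differs every time), so home must be felt.
- case_well (a point): Middle of the floor of the empty square well, 32 x 32 mm, 10 mm deep, at x = +11, y = 0, z = 6 in the case's frame; same axes. A second well under the lid at x = -50 already holds a small weight.
- lid_lug (a point): Middle of the wooden finger lug on the lid, to push from behind or grip: 12 mm thick along the slide (x), 30 wide (y); its top is 12 mm above this point, the lid's top face 11 mm below. Lid's axes, x = closing direction. 12 mm ahead of the lid's rear edge, 148 behind its nose. At home it is at x = -66 to -46, z = 67 mm in the case's frame, as the end block is set.
- lid: Lid, a loose wooden plate 160 x 60 x 6 mm, 70 to 120 g; origin at the middle of its underside, x = closing direction, z up. 1 mm play each side in the channel, 1.2 up and down. A slot through it, 36 wide in y, lies 20 to 30 mm behind its nose. At the start 38 to 50 mm of it are in the channel; the rear sticks out of the mouth and sags a few mm.
- ridge (a joint): Sprung steel ridge across the channel, 3 mm above its floor, 35 degrees facing the mouth, 65 behind; crest 22.5 mm before the stop for the lid's nose (crest x = 59.5 to 79.5, stop 82 to 102 in case x). Value: m pressed down; 0 before the lid, about 0.002 with the nose on it, 0 again popped up in the slot, 1 to 2 mm before the stop. Crossing takes 9 to 15 N, sliding 2 to 6 N; over about 25 N is ramming.
- weight_100_centre (a point): Centre (half-way up) of the smallest loose weight on the bench: brass, body 24 across, 39 tall in all with a knob on top, 100 g; upright, z up. It goes into the empty well.
- weight_200_centre (a point): Centre (half-way up) of the middle loose weight: brass, 31 across, 49 tall. Leave it.
- weight_500_centre (a point): Centre (half-way up) of the biggest loose weight: steel, 42 across, 66 tall. Leave it.
- weight_100: The smallest loose weight again (see weight_100_centre): origin at the centre of its underside, z up.
Not all that is in view belongs to the job. What is shaped like the weight_100 but turquoise is not meant.

How it is judged:
By the outcome, as a careful person would: the job done as asked, in the order asked, and still so for the second after the job is handed in, with the robot touching nothing.
It also fails if it takes over 72 s, if anything falls off the work surface, if the arm or the gripper's body presses on something with over 40 N, if the wrist force passes 120 N, or if a joint passes its speed limit or range.

### The arm

A 6-joint arm with a two-finger parallel gripper is mounted at the origin on a cart in front of the work surface, level with it; the furniture and walls round the work are solid. World frame = base frame: x ahead of the robot, y to its left, z up, the work surface at z = 0. Lengths are in m, angles in rad, forces in N, time in s.
With the tool pointing down it reaches from about 0.35 to 0.775 m from the base axis. Payload 7.3 kg.
Tool frame: the origin (TCP) lies at the centre of the arm's flange, where the gripper is bolted on; the fingertips stand 178 mm ahead of it and the grasp point (between the pads) lies 159 mm ahead of it; x points along the fingers, y is the direction in which the jaws open and shut, and the axes are right-handed (so a half turn about x gives the same grasp; the last joint's range is limited). The gripper opens to 92 mm and grips with 3 to 60 N. Pads are 19 mm wide; open, the fingers measure 130 mm over their backs; the gripper's body (75 mm by 190 mm) begins 47 mm behind the grasp point.
Start: joints at [-1.446, 0.342, 1.524, -0, 1.275, -0.146], TCP at [0.14, -0.506, 0.405] pointing down, gripper open.
Joint ranges: [-2.53, 2.53], [-0.77, 2.02], [0.04, 2.7], [-1, 4.14], [0.28, 2.66], [-3.11, 3.11]. Speed limits (rad/s): [2.57, 2.57, 3.14, 3.14, 3.14, 3.14].

### API

Orientations are given as [roll, pitch, yaw] about the fixed x, y, z axes, in that order (R = Rz(yaw) Ry(pitch) Rx(roll)).
In Python, from cell import readout, cams, workorder gives the robot as it stands.
- The arm moves only by the shell command python3 -m inch 'ROWS' [FORCE]. ROWS is text: rows parted by semicolons, each of 5 numbers parted by spaces: the shift along the world's x, y, z in mm, then the turn about the world's z in rad, then the opening, from 0 (shut) to 1 (fully open). A call has 1 to 8 rows; each row shifts and turns the commanded pose from where the row before left it; what a row does not reach is not made up. A row lasts 1/12 s, in which the tool goes at most 41.7 mm and 7.16 degrees, less where a joint would pass 70% of its speed; a pose out of reach is approached as far as the arm can. A call is refused whole if a number of a shift passes 41.7 or a number of a turn 0.125, either way. A call with a gripper value outside its range is refused whole. The fingers move at their own pace and stop on an object; FORCE is the grip in N (left out, the last holds). Time passes only in rows, so rows that do not move let the fingers close. It gives the time, the measured TCP pose, the force and the opening at its end, in the units of the state.
- readout.observe(): the state, without advancing time (a new reading comes with each control period).
- cams.read_camera(name): name is "scene" or "side" or "wrist"; returns a dict with "color" (420x560x3 uint8, red, green, blue), "fx", "fy", "cx", "cy" (pixels), "world_to_cam" (4x4, takes a point from world to camera coordinates); the wrist camera has in their place "T_tool_cam" (4x4, takes a point from camera to tool coordinates, whose origin is the TCP and whose axes are the tool frame's). Camera axes: x right, y down, z forward; pixel columns grow to the right and rows downward; lengths in m; the calibration is good to about 2 mm. A picture is of the moment at which its call begins: read the wrist's pose just before it. There is no depth.
- workorder.hand_in(): hands the job in, once; it reports no verdict.
The state is a dict: "time": time; "qpos": joint angles; "qvel": joint speeds; "joint_efforts": joint torques, N m; "tool_pos": TCP position; "tool_rot": TCP orientation; "contact_force": force on the tool from outside, world axes, zero at the start; "torque": the same for the moment, N m; "opening": finger opening in m.
Only numpy, scipy, OpenCV 4.12 (cv2) and the standard library are available. Lean on these libraries where they do the work, as an engineer would, in place of code of your own. Each camera call takes 0.05 s, during which the arm holds its last target.

## Working session

There is one attempt and no reset: what is moved stays moved. The work goes in short steps, Python scripts to look and compute and a shell command to move; the robot and the scene stay as the last step left them, time stands still between calls to the robot, and variables do not carry over. Pictures are saved under pics/ and viewed, and the job is handed in when it is done.

```bash
mkdir -p pics; ls; cat > h.py <<'E'
import numpy as np, cv2
from cell import readout, cams, workorder
def snap(n,fn):
    s=readout.observe(); c=cams.read_camera(n); cv2.imwrite(f'pics/{fn}.png',c['color'][:,:,::-1]); return s,c
E
python3 - <<'E'
from h import *
import pickle
for n in ('scene','side','wrist'):
    s,c=snap(n,n+'0'); pickle.dump((s,c),open(n+'0.pkl','wb'))
print(s)
E
```

```text
pics
{'time': 0.1, 'qpos': array([-1.44602615e+00,  3.42659567e-01,  1.52490230e+00,  3.92632087e-06,
        1.27538944e+00, -1.45962021e-01]), 'qvel': array([-0.00090757, -0.00200764, -0.00046041, -0.00020399, -0.00084521,
        0.00186734]), 'joint_efforts': array([ 9.41384315e-04, -4.32006526e+01, -2.44694352e+01,  7.19039887e-02,
        5.26313356e-02, -4.78248592e-05]), 'tool_pos': array([ 0.14043156, -0.50575353,  0.40411761]), 'tool_rot': array([-1.71952188,  1.56943767,  1.69280182]), 'contact_force': array([-0.4131155 ,  0.65040572,  0.50476191]), 'torque': array([ 0.02839685, -0.00095623, -0.01041369]), 'opening': 0.09157825237718875}
```

View pics/scene0.png

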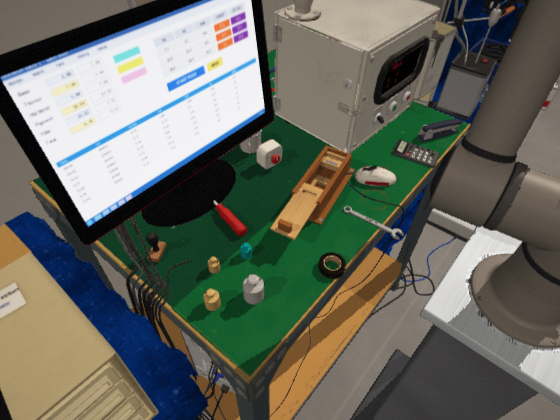

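View pics/side0.png

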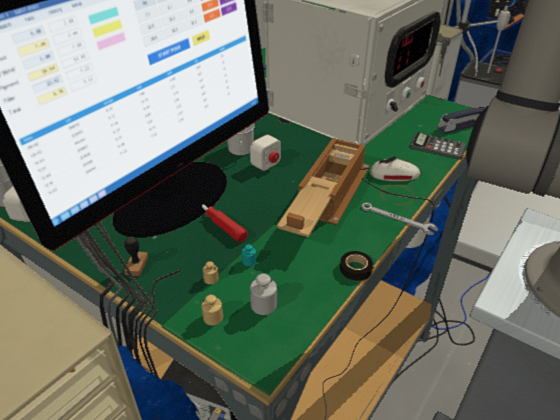

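View pics/wrist0.png

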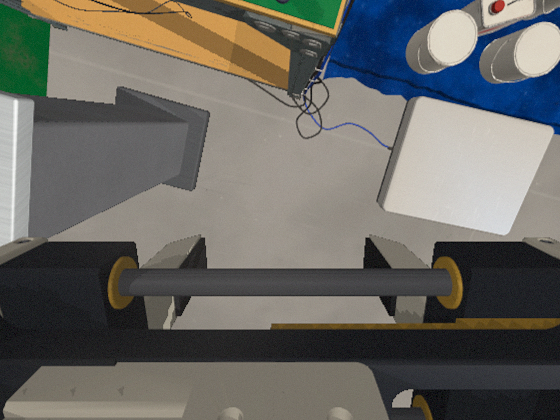

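The small brass weight is near (213,265) in scene, the 200 near (212,299), the steel one near (253,289) and the turquoise decoy near (246,251). The case runs from the lid's lug at about (287,226) to its end at about (337,155). Zooming in next.

```bash
python3 - <<'E'
from h import *
for n in ('scene','side'):
    im=cv2.imread(f'pics/{n}0.png')
    a=im[130:330,190:390]; cv2.imwrite(f'pics/{n}0z.png',cv2.resize(a,(600,600),interpolation=cv2.INTER_CUBIC))
import pickle
for n in ('scene','side'):
    s,c=pickle.load(open(n+'0.pkl','rb')); print(n,c['fx'],c['cx'],c['cy'],np.linalg.inv(c['world_to_cam']).round(3).tolist())
s,c=pickle.load(open('wrist0.pkl','rb'));print(c['fx'],c['T_tool_cam'].round(4).tolist())
E
```

```text
scene 396.2717915403731 278.2881864660001 210.18631164250405 [[-0.766, -0.486, 0.42, 0.133], [-0.642, 0.563, -0.521, 0.653], [0.017, -0.669, -0.743, 0.721], [0.0, 0.0, 0.0, 1.0]]
side 504.8749070023344 283.09134864928683 215.3494325760412 [[-0.815, -0.374, 0.442, 0.095], [-0.579, 0.517, -0.63, 0.784], [0.007, -0.769, -0.639, 0.639], [0.0, 0.0, 0.0, 1.0]]
295.217449392133 [[-0.0001, -0.2696, 0.963, 0.0198], [1.0, 0.0014, 0.0005, -0.0001], [-0.0015, 0.963, 0.2696, -0.0728], [0.0, 0.0, 0.0, 1.0]]
```

View pics/scene0z.png

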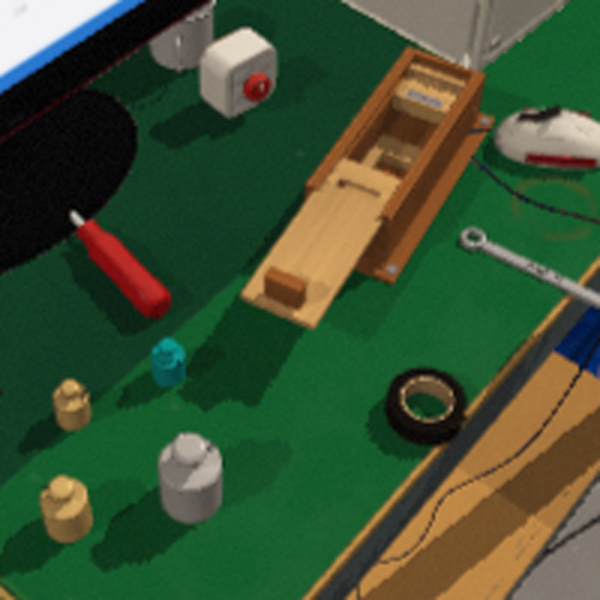

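View pics/side0z.png

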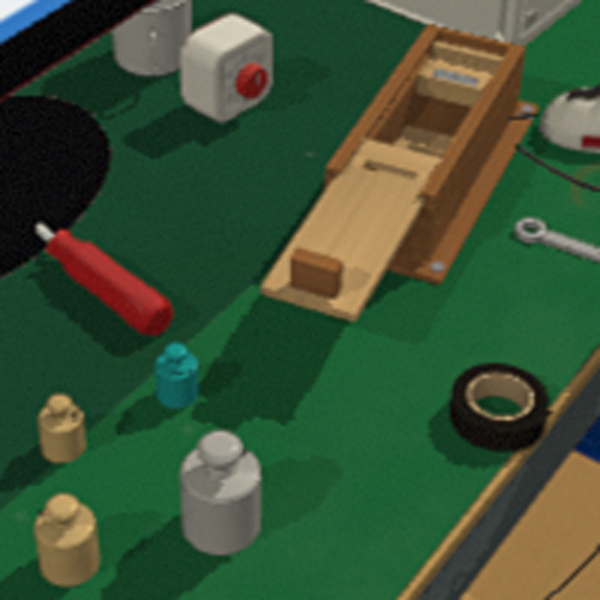

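```bash
cat >> h.py <<'E'
def ray(c,u,v):
    T=np.linalg.inv(c['world_to_cam']); d=T[:3,:3]@np.array([(u-c['cx'])/c['fx'],(v-c['cy'])/c['fy'],1]); return T[:3,3],d
def onz(c,u,v,z):
    o,d=ray(c,u,v); return o+d*(z-o[2])/d[2]
E
python3 - <<'E'
from h import *
import pickle
P={'scene':dict(farL=(410,47),farR=(484,74),nL=(308,187),nR=(387,218)),
'side':dict(farL=(428,27),farR=(524,46),nL=(330,169),nR=(427,199))}
LID={'scene':dict(rl=(242,295),rr=(315,327),lug=(287,283)),'side':dict(rl=(262,291),rr=(354,319),lug=(318,266))}
C={}
for n in P:
    s,c=pickle.load(open(n+'0.pkl','rb')); C[n]=c
    f=lambda p,z: (onz(c,190+p[0]/3,130+p[1]/3,z)*1000).round(1)
    g={k:f(p,.0612) for k,p in P[n].items()}; print(n,g)
    ax=(g['farL']+g['farR']-g['nL']-g['nR'])/2; print('yaw',np.arctan2(ax[1],ax[0]),np.linalg.norm(ax),[np.arctan2(*(g['far'+k]-g['n'+k])[1::-1]) for k in 'LR'], 'wid',np.linalg.norm(g['farL']-g['farR']),np.linalg.norm(g['nL']-g['nR']))
    # weights by colour
    im=c['color']; h=cv2.cvtColor(im,cv2.COLOR_RGB2HSV)
    m=(((h[...,0]>=12)&(h[...,0]<30)&(h[...,1]>70)&(h[...,2]>60))*255).astype(np.uint8)
    m[:, :190]=0;m[:,235:]=0;m[:250]=0;m[330:]=0
    k,l,st,ce=cv2.connectedComponentsWithStats(m)
    for i in range(1,k):
        if st[i,4]>30:
            x,y,w,hh,a=st[i]; print(st[i],ce[i].round(1)); 
            print('  centre z20', (onz(c,*ce[i],.018)*1000).round(1))
    for k2,p in LID[n].items(): print(k2,f(p,.05 if k2!='lug' else .062))
E
```

```text
scene {'farL': array([555.5, -67.4,  61.2]), 'farR': array([486.3, -79.5,  61.2]), 'nL': array([515.8, 126. ,  61.2]), 'nR': array([449.6, 112.4,  61.2])}
yaw -1.3750483764182402 196.40077011050641 [np.float64(-1.368334752869047), np.float64(-1.381832608874722)] wid 70.24991103197212 67.5825421244273
[208 256  12  17 165] [213.5 264.6]
  centre z20 [533.9 369.1  18. ]
[204 289  17  22 292] [211.7 299.5]
  centre z20 [476.5 428.9  18. ]
rl [489.8 234.9  50. ]
rr [431.2 223.2  50. ]
lug [466.1 212.6  62. ]
side {'farL': array([557.8, -63.1,  61.2]), 'farR': array([488.5, -81.3,  61.2]), 'nL': array([518.4, 124. ,  61.2]), 'nR': array([451.6, 114.6,  61.2])}
yaw -1.3741540435564192 195.2630853489722 [np.float64(-1.3632462283058742), np.float64(-1.384616353324744)] wid 71.6500523377338 67.45813516544905
[203 261  15  23 285] [210.  272.7]
  centre z20 [536.2 368.1  18. ]
[202 295  21  30 515] [211.9 310.1]
  centre z20 [479.8 426.9  18. ]
rl [491.4 235.8  50. ]
rr [433.7 224.5  50. ]
lug [469.7 209.3  62. ]
```

```bash
python3 - <<'E'
from h import *
import pickle
from scipy.spatial.transform import Rotation as R
s,_=pickle.load(open('wrist0.pkl','rb'))
M=R.from_euler('xyz',s['tool_rot']).as_matrix(); print(M.round(3)); print('jaw yaw',np.arctan2(M[1,1],M[0,1]))
Q={'scene':dict(dec=(169,365),w500=(190,480),boxc=(475,70),monbase=(0,190),screwtip=(75,215),whitebox=(235,110)),'side':dict(dec=(177,378),w500=(221,495))}
for n in Q:
    s,c=pickle.load(open(n+'0.pkl','rb'))
    for k,p in Q[n].items(): print(n,k,(onz(c,190+p[0]/3,130+p[1]/3,.0 if k=='boxc' else .02 )*1000).round(0))
    for p in [(30,240),(90,238),(185,195),(272,118)]: print(p,[(onz(c,*p,z)*1000).round(0) for z in(0,.1,.2)])
E
```

```text
[[-0.     0.267 -0.964]
 [ 0.001 -0.964 -0.267]
 [-1.    -0.001 -0.   ]]
jaw yaw -1.3000651389225277
scene dec [503. 300.  20.]
scene w500 [428. 360.  20.]
scene boxc [ 529. -147.    0.]
scene monbase [729. 261.  20.]
scene screwtip [662. 241.  20.]
scene whitebox [647.  61.  20.]
(30, 240) [array([906., 585.,   0.]), array([799., 594., 100.]), array([692., 604., 200.])]
(90, 238) [array([810., 494.,   0.]), array([716., 516., 100.]), array([622., 538., 200.])]
(185, 195) [array([751., 262.,  -0.]), array([665., 317., 100.]), array([579., 371., 200.])]
(272, 118) [array([ 801., -133.,    0.]), array([708., -24., 100.]), array([615.,  85., 200.])]
side dec [506. 299.  20.]
side w500 [432. 356.  20.]
(30, 240) [array([876., 489.,   0.]), array([754., 535., 100.]), array([632., 581., 200.])]
(90, 238) [array([791., 420.,   0.]), array([682., 477., 100.]), array([573., 534., 200.])]
(185, 195) [array([740., 220.,   0.]), array([639., 308., 100.]), array([538., 396., 200.])]
(272, 118) [array([ 787., -150.,    0.]), array([679.,  -4., 100.]), array([570., 143., 200.])]
```

```bash
python3 - <<'E'
from h import *
import pickle
C={n:pickle.load(open(n+'0.pkl','rb'))[1] for n in('scene','side')}
def tri(a,b):
    o1,d1=ray(C['scene'],*a);o2,d2=ray(C['side'],*b)
    t=np.linalg.lstsq(np.c_[d1,-d2],o2-o1,rcond=None)[0]; p,q=o1+d1*t[0],o2+d2*t[1]; return ((p+q)*500).round(0),np.linalg.norm(p-q)*1000
print(tri((93,237),(48,240)),tri((273,119),(268,105)))
print('w100',tri((213.5,264.6),(210,272.7)),'lug',tri((190+287/3,130+283/3),(190+318/3,130+266/3)))
print('boxtopcorner',tri((277,12),(0,0)))
E
```

```text
(array([724., 514.,  98.]), np.float64(16.11756254157764)) (array([656.,  37., 154.]), np.float64(4.723117145964749))
w100 (array([531., 372.,  24.]), np.float64(1.5553592297121268)) lug (array([461., 221.,  74.]), np.float64(1.876565203451661))
boxtopcorner (array([ 39., 787., 716.]), np.float64(131.05163560100942))
```

```bash
python3 -m inch '26 22 0 0 1;26 22 0 0 1;26 22 0 0 1;26 22 0 0 1;26 22 0 0 1;26 22 0 0 1;26 22 0 0 1;26 22 0 0 1' 15
python3 -m inch '9 40 0 0 1;9 40 0 0 1;9 40 0 0 1;9 40 0 0 1;9 40 0 0 1;9 40 0 0 1;9 40 0 0 1;9 40 0 0 1'
```

```text
time: 0.82
tool_pos: [0.3494, -0.3285, 0.4046]
tool_rot: [-1.063, 1.571, 2.349]
contact_force: [1.2, -0.7, -0.7]
opening: 0.092
time: 1.48
tool_pos: [0.4203, -0.0078, 0.4048]
tool_rot: [2.085, 1.571, -0.786]
contact_force: [1.0, -0.3, -0.1]
opening: 0.0921
```

```bash
python3 -m inch '15 15 0 0 1;15 15 0 0 1;15 15 0 0 1;15 15 0 0 1;0 0 0 0 1'
python3 - <<'E'
from h import *
import pickle
s,c=snap('wrist','w1'); pickle.dump((s,c),open('w1.pkl','wb'));print(s['tool_pos'],s['qvel'].round(4))
E
```

```text
time: 1.9
tool_pos: [0.4821, 0.0521, 0.4044]
tool_rot: [-2.664, 1.57, 0.751]
contact_force: [-0.7, -0.5, -0.2]
opening: 0.0917
[0.48211244 0.05212197 0.40438016] [-0.0425 -0.0341  0.0627 -0.0241  0.0064 -0.0544]
```

View pics/w1.png

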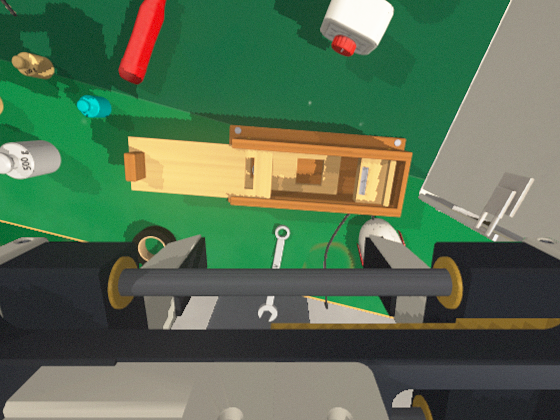

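The wrist view shows the case along the row at y≈170 (x 230 to 410), the well near (310,170), the lug at (135,166) and the box corner at (423,190). Zooming in.

```bash
python3 - <<'E'
import cv2
im=cv2.imread('pics/w1.png')[110:235,110:435]
cv2.imwrite('pics/w1z.png',cv2.resize(im,None,fx=2.46,fy=2.46,interpolation=cv2.INTER_CUBIC))
E
```

```text
(no output)
```

View pics/w1z.png

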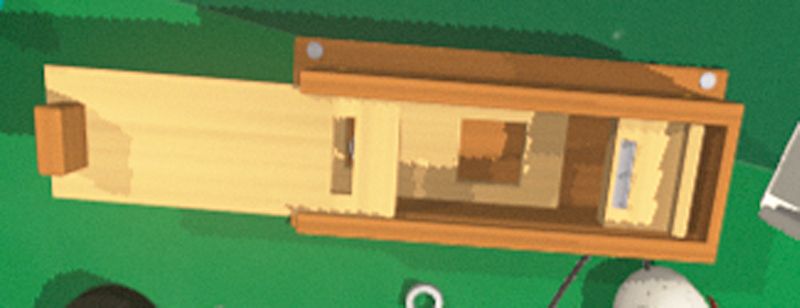

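```bash
cat >> h.py <<'E'
from scipy.spatial.transform import Rotation as R
def wcam(s,c):
    T=np.eye(4);T[:3,:3]=R.from_euler('xyz',s['tool_rot']).as_matrix();T[:3,3]=s['tool_pos']
    c=dict(c);c['world_to_cam']=np.linalg.inv(T@c['T_tool_cam']);return c
E
python3 - <<'E'
from h import *
import pickle
s,c=pickle.load(open('w1.pkl','rb'));c=wcam(s,c)
f=lambda p,z:(onz(c,110+p[0]/2.46,110+p[1]/2.46,z)*1000).round(1)
g={k:f(p,.0612) for k,p in dict(nL=(302,72),nR=(294,232),fL=(744,104),fR=(716,262)).items()};print(g)
for a,b in(('nL','nR'),('fL','fR'),('nL','fL'),('nR','fR')):
    d=g[b]-g[a];print(a,b,np.linalg.norm(d).round(1),np.arctan2(d[1],d[0]).round(4))
W=[f(p,.016) for p in((459,119),(526,122),(520,185),(459,180))];print(W,np.mean(W,0))
mo=(g['nL']+g['nR'])/2;fa=(g['fL']+g['fR'])/2;d=(fa-mo)/np.linalg.norm(fa-mo);print('mouth',mo,'well',mo+91*d,'yaw',np.arctan2(d[1],d[0]))
print('nose',f((399,155),.056),'lug top',f((60,140),.08),'lugrear',f((37,140),.08))
print('blockface',[ (f((x,175),z)-mo)@d-80 for x,z in((603,.05),(612,.05))],'nose x',(f((399,155),.056)-mo)@d-80)
print('foot',f((298,38),.0),f((728,70),0))
print('box',[(onz(c,423,190,z)*1000).round(0) for z in(.0,.1,.2,.3)])
print('w100?',[(onz(c,33,66,z)*1000).round(0) for z in(.02,)])
E
```

```text
{'nL': array([520.5, 120.9,  61.2]), 'nR': array([449. , 108.2,  61.2]), 'fL': array([559.8, -69.6,  61.2]), 'fR': array([488.3, -85. ,  61.2])}
nL nR 72.6 -2.9658
fL fR 73.1 -2.9294
nL fL 194.5 -1.3674
nR fR 197.2 -1.3701
[array([514.9,  46.2,  16. ]), array([522.7,  13.2,  16. ]), array([490.9,   6.3,  16. ]), array([484.9,  37.4,  16. ])] [503.35   25.775  16.   ]
mouth [484.75 114.55  61.2 ] well [503.01190553  25.40123217  61.2       ] yaw -1.368744048314845
nose [495.9  70.8  56. ] lug top [467.5 209.7  80. ] lugrear [464.9 219.   80. ]
blockface [np.float64(60.727850987031275), np.float64(64.88729448125125)] nose x -34.9024303360502
foot [530.5 136.    0. ] [575.2 -81.7   0. ]
box [array([ 519., -129.,    0.]), array([527., -77., 100.]), array([536., -25., 200.]), array([545.,  28., 300.])]
w100? [array([534., 364.,  20.])]
```

```bash
python3 -m inch '5 37 -10 -0.01 1;5 37 -10 -0.01 1;5 37 -10 -0.01 1;5 37 -10 -0.01 1;5 37 -10 -0.01 1;5 37 -10 -0.01 1;5 37 -10 -0.01 1;5 37 -10 0 1'
python3 -m inch '0 0 0 0 .6;0 0 0 0 .6;0 0 0 0 .6'
python3 - <<'E'
from h import *
import pickle
s,c=snap('wrist','w2'); pickle.dump((s,c),open('w2.pkl','wb'));print(s['tool_pos'],s['qvel'].round(4))
E
```

```text
time: 2.62
tool_pos: [0.5203, 0.3469, 0.3242]
tool_rot: [0.708, 1.57, -2.233]
contact_force: [0.5, -0.4, 1.2]
opening: 0.0919
time: 2.87
tool_pos: [0.5203, 0.3452, 0.3245]
tool_rot: [0.723, 1.569, -2.218]
contact_force: [0.7, -0.5, 0.2]
opening: 0.0764
[0.52034908 0.3452393  0.32450081] [-0.0218 -0.0212  0.0037  0.0008 -0.0039  0.0043]
```

View pics/w2.png

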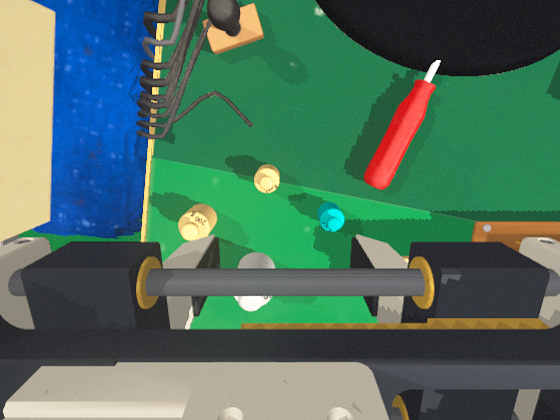

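The small brass weight is at (267,179), the 200 at (198,222) and the decoy at (331,217). All are clear of each other.

```bash
python3 - <<'E'
from h import *
import pickle
s,c=pickle.load(open('w2.pkl','rb'));
h=cv2.cvtColor(c['color'],cv2.COLOR_RGB2HSV); c=wcam(s,c)
m=((h[...,0]>=12)&(h[...,0]<32)&(h[...,1]>60)&(h[...,2]>90)).astype(np.uint8)*255
m[:150]=0;m[205:]=0;m[:,:240]=0;m[:,300:]=0
k,l,st,ce=cv2.connectedComponentsWithStats(m)
for i in range(1,k):
    if st[i,4]>50: print(st[i],ce[i],[(onz(c,*ce[i],z)*1000).round(1) for z in(.018,.022)])
a=c['color'][140:260,160:360];cv2.imwrite('pics/w2z.png',cv2.resize(a[:,:,::-1],None,fx=4,fy=4))
M=R.from_euler('xyz',s['tool_rot']).as_matrix();print(np.arctan2(M[1,1],M[0,1]),M[2])
E
```

```text
[254 164  26  29 581] [266.55077453 178.28743546] [array([535.8, 366.3,  18. ]), array([536.6, 366.2,  22. ])]
-1.3700356799779774 [-9.99998883e-01  9.88644086e-04  1.12134189e-03]
```

View pics/w2z.png

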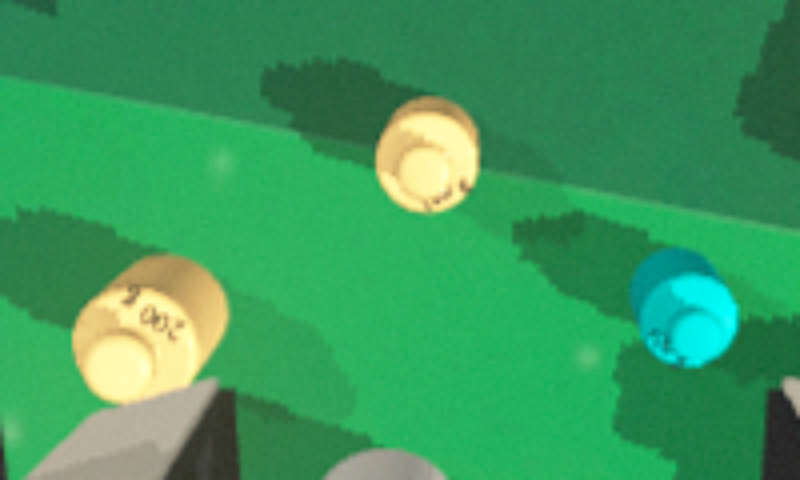

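```bash
python3 -m inch '8 11 0 0 .5;7 10 0 0 .5;0 0 -20 0 .5;0 0 -24 0 .5;0 0 -24 0 .5;0 0 -24 0 .5;0 0 -24 0 .5;0 0 -18 0 .5'
python3 -m inch '0 0 0 0 .5;0 0 0 0 .5;0 0 0 0 0;0 0 0 0 0;0 0 0 0 0;0 0 0 0 0;0 0 0 0 0' 15
python3 - <<'E'
from h import *
s,c=snap('wrist','w3'); snap('side','s3')
E
```

```text
time: 3.58
tool_pos: [0.5357, 0.365, 0.1899]
tool_rot: [0.6, 1.57, -2.343]
contact_force: [-1.0, -0.5, 1.2]
opening: 0.0457
time: 4.17
tool_pos: [0.5358, 0.3672, 0.192]
tool_rot: [-3.047, 1.569, 0.296]
contact_force: [0.5, -1.6, 4.0]
opening: 0.0235
```

View pics/w3.png

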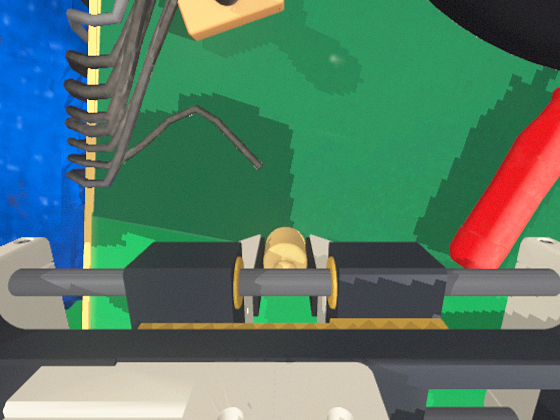

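View pics/s3.png

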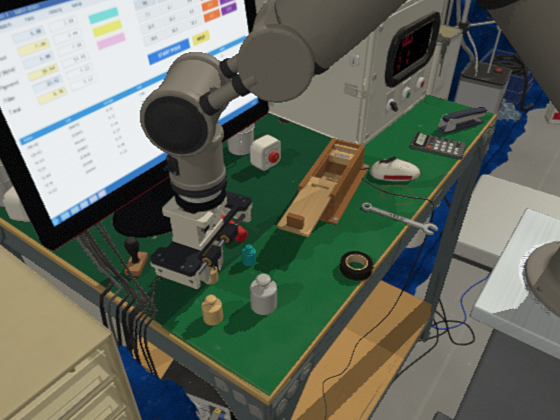

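```bash
python3 -m inch '0 0 10 0 0;0 0 30 0 0;0 0 40 0 0;0 0 40 0 0;-6 -38 10 0 0;-6 -38 0 0 0;-6 -38 0 0 0;-6 -38 0 0 0' 20
python3 -m inch '-6 -38 0 0 0;-6 -38 0 0 0;-6 -38 0 0 0;-6 -38 0 0 0;0 0 0 0 0;0 0 0 0 0;0 0 0 0 0'
python3 - <<'E'
from h import *
import pickle
s,c=snap('wrist','w4'); pickle.dump((s,c),open('w4.pkl','wb'));print(s['tool_pos'],s['qvel'].round(4))
a=c['color'][100:300,200:450];cv2.imwrite('pics/w4z.png',cv2.resize(a[:,:,::-1],None,fx=3,fy=3,interpolation=cv2.INTER_CUBIC))
E
```

```text
time: 4.93
tool_pos: [0.5105, 0.2139, 0.3214]
tool_rot: [3.119, 1.57, 0.18]
contact_force: [0.8, 0.5, -0.4]
opening: 0.0232
time: 5.52
tool_pos: [0.4875, 0.0633, 0.3211]
tool_rot: [-2.506, 1.57, 0.836]
contact_force: [0.3, 0.2, -1.3]
opening: 0.0234
[0.48748027 0.0632635  0.32110624] [ 0.0328  0.0116 -0.0052 -0.0026 -0.0003 -0.0022]
```

View pics/w4.png

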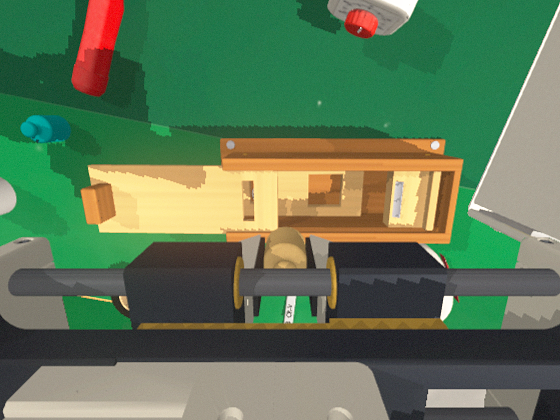

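View pics/w4z.png

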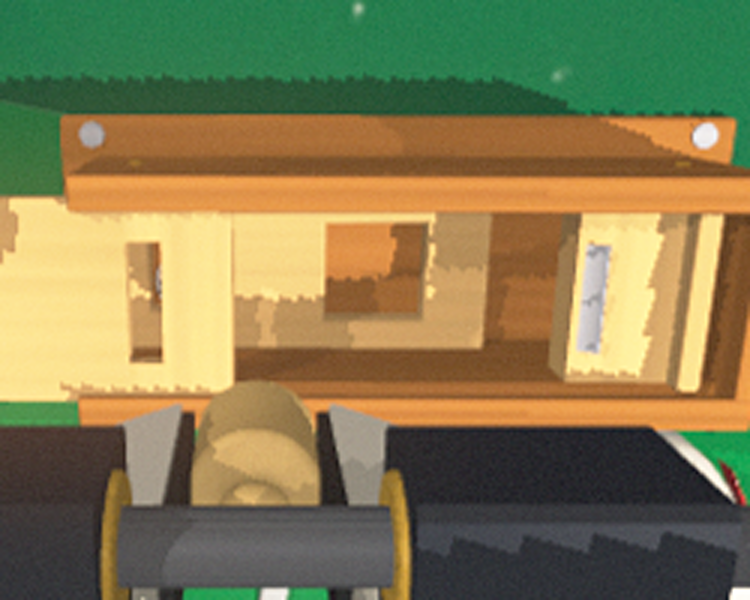

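```bash
python3 - <<'E'
from h import *
import pickle
s,c=pickle.load(open('w4.pkl','rb'));c=wcam(s,c)
f=lambda p,z:(onz(c,200+p[0]/3,100+p[1]/3,z)*1000).round(1)
W=[f(p,.016) for p in((325,224),(429,224),(424,318),(326,316))];print(W,np.mean(W,0))
L=[f((66,179),.0612),f((79,428),.0612)];print(L)
L2=[f(p,.0612) for p in((69,210),(750,212),(79,398),(750,398))];print(L2)
mo=np.mean(L,0);yaw=-1.3695;d=np.array([np.cos(yaw),np.sin(yaw),0]);n=np.array([-d[1],d[0],0])
def cf(p): return (((p-mo)@d-80).round(1),((p-mo)@n).round(1))
print('mouth',mo,'well',mo+91*d,[cf(w) for w in W],[cf(l) for l in L2])
dd=L2[1]-L2[0];print(np.arctan2(dd[1],dd[0]));dd=L2[3]-L2[2];print(np.arctan2(dd[1],dd[0]))
print('nose',cf(f((232,300),.056)),'block',cf(f((570,300),.05)),cf(f((550,370),.02)))
print('base far edge',f((258,383),.129),f((258,383),.132),'grasp pt',s['tool_pos'])
E
```

```text
[array([515.3,  45.5,  16. ]), array([522.1,  12.4,  16. ]), array([490.9,   6. ,  16. ]), array([485. ,  38.3,  16. ])] [503.325  25.55   16.   ]
[array([520.2, 121.9,  61.2]), array([449.2, 107.7,  61.2])]
[array([512. , 119.8,  61.2]), array([548.6, -62.2,  61.2]), array([458.4, 109.1,  61.2]), array([497.2, -81. ,  61.2])]
mouth [484.7 114.8  61.2] well [502.89450816  25.63745252  61.2       ] [(np.float64(-6.0), np.float64(16.1)), (np.float64(27.8), np.float64(16.2)), (np.float64(27.8), np.float64(-15.7)), (np.float64(-5.0), np.float64(-15.0))] [(np.float64(-79.4), np.float64(27.7)), (np.float64(106.2), np.float64(27.2)), (np.float64(-79.7), np.float64(-26.9)), (np.float64(114.3), np.float64(-26.9))]
-1.3723443549145933
-1.369458606026026
nose (np.float64(-35.4), np.float64(1.0)) block (np.float64(63.6), np.float64(-0.5)) (np.float64(70.3), np.float64(-32.6))
base far edge [497.4  64.5 129. ] [498.5  64.8 132. ] grasp pt [0.48748027 0.0632635  0.32110624]
```

```bash
python3 -m inch '8 -19 0 0 0;8 -18 0 0 0;0 0 -20 0 0;0 0 -30 0 0;0 0 -30 0 0;0 0 -20 0 0;0 0 -8 0 0;0 0 0 0 0'
python3 -m inch '0 0 -2 0 0;0 0 -1 0 0;0 0 0 0 0'
```

```text
time: 6.23
tool_pos: [0.5031, 0.0274, 0.211]
tool_rot: [-0.314, 1.567, 3.03]
contact_force: [0.3, 0.6, -0.5]
opening: 0.0236
time: 6.48
tool_pos: [0.504, 0.0264, 0.2109]
tool_rot: [2.816, 1.568, -0.124]
contact_force: [0.1, 0.7, -1.4]
opening: 0.0231
```

```bash
python3 -m inch '0 0 -2 0 0;0 0 -2 0 0;0 0 0 0 0'
python3 -m inch '0 0 -2 0 0;0 0 -1 0 0;0 0 0 0 0'
python3 - <<'E'
from h import *
s,c=snap('wrist','w5');print(s['tool_pos'],s['contact_force'])
s,c=snap('side','s5')
a=c['color'][100:260,240:400];cv2.imwrite('pics/s5z.png',cv2.resize(a[:,:,::-1],None,fx=3.5,fy=3.5,interpolation=cv2.INTER_CUBIC))
E
```

```text
time: 6.73
tool_pos: [0.5034, 0.0261, 0.2059]
tool_rot: [2.517, 1.57, -0.424]
contact_force: [-0.3, -0.4, -1.2]
opening: 0.0234
time: 6.98
tool_pos: [0.5034, 0.0261, 0.2025]
tool_rot: [-0.105, 1.57, -3.046]
contact_force: [0.1, -0.1, -1.6]
opening: 0.0235
[0.50336524 0.02609608 0.20251251] [ 0.10891703 -0.10888771 -1.60897785]
```

View pics/w5.png

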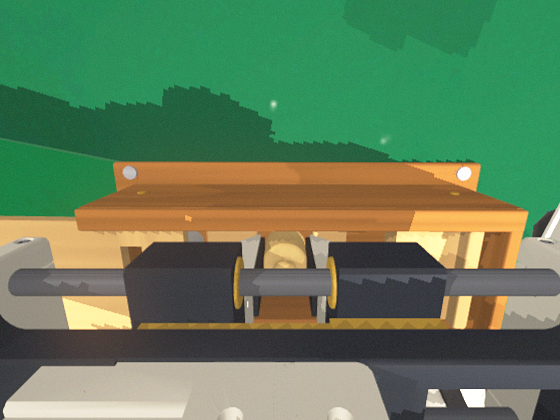

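View pics/s5z.png

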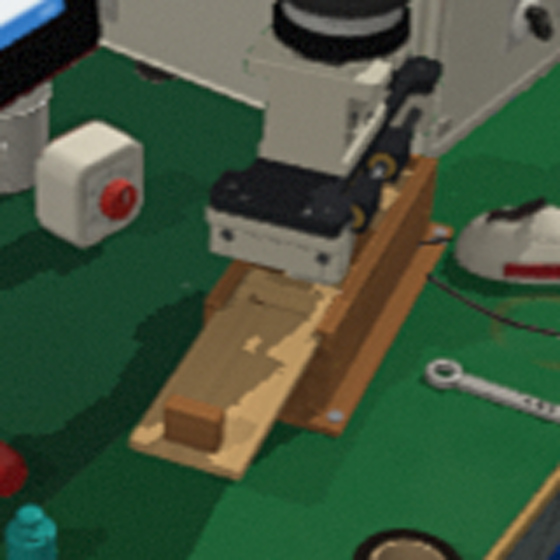

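Everything is clear, with the weight hanging inside the case between the walls. I'll ease down to the floor.

```bash
python3 -m inch '0 0 -1 0 0;0 0 -1 0 0;0 0 0 0 0;0 0 0 0 0'
python3 -m inch '0 0 -1 0 0;0 0 -1 0 0;0 0 0 0 0;0 0 0 0 0'
```

```text
time: 7.42
tool_pos: [0.5034, 0.0261, 0.2007]
tool_rot: [0.173, 1.571, -2.768]
contact_force: [1.2, 0.5, -0.6]
opening: 0.0233
time: 7.75
tool_pos: [0.5034, 0.0261, 0.1987]
tool_rot: [0.022, 1.571, -2.919]
contact_force: [0.0, 0.1, -1.0]
opening: 0.0232
```

```bash
python3 -m inch '0 0 -1 0 0;0 0 0 0 0;0 0 0 0 0'
python3 -m inch '0 0 -1 0 0;0 0 0 0 0;0 0 0 0 0'
python3 -m inch '0 0 -1 0 0;0 0 0 0 0;0 0 0 0 0'
```

```text
time: 8.0
tool_pos: [0.5036, 0.0261, 0.198]
tool_rot: [2.722, 1.57, -0.219]
contact_force: [-0.7, 0.0, 3.3]
opening: 0.023
time: 8.25
tool_pos: [0.5037, 0.0261, 0.1978]
tool_rot: [2.732, 1.569, -0.209]
contact_force: [-2.5, 0.7, 11.1]
opening: 0.0234
time: 8.5
tool_pos: [0.5037, 0.026, 0.1975]
tool_rot: [2.686, 1.569, -0.254]
contact_force: [-3.6, -0.6, 18.4]
opening: 0.0234
```

```bash
python3 -m inch '0 0 2 0 0;0 0 0.5 0 0.36;0 0 0 0 0.36;0 0 0 0 .36;0 0 0 0 .36;0 0 0 0 .36'
python3 -m inch '0 0 5 0 .36;0 0 15 0 .36;0 0 30 0 0.36;0 0 40 0 0.36;-5 12 40 0 0.36;-5 12 0 0 .36;0 0 0 0 .36;0 0 0 0 .36'
python3 - <<'E'
from h import *
import pickle
s,c=snap('wrist','w6');pickle.dump((s,c),open('w6.pkl','wb'));print(s['tool_pos'],s['contact_force'])
a=c['color'][100:300,200:450];cv2.imwrite('pics/w6z.png',cv2.resize(a[:,:,::-1],None,fx=3,fy=3,interpolation=cv2.INTER_CUBIC))
E
```

```text
time: 9.0
tool_pos: [0.5034, 0.0262, 0.1979]
tool_rot: [-0.143, 1.57, -3.084]
contact_force: [0.2, -1.0, 0.1]
opening: 0.0332
time: 9.67
tool_pos: [0.493, 0.0504, 0.3277]
tool_rot: [0.65, 1.57, -2.289]
contact_force: [-0.9, -0.6, -0.5]
opening: 0.0333
[0.49302527 0.05035148 0.32772259] [-0.85541135 -0.57823541 -0.49135986]
```

View pics/w6z.png

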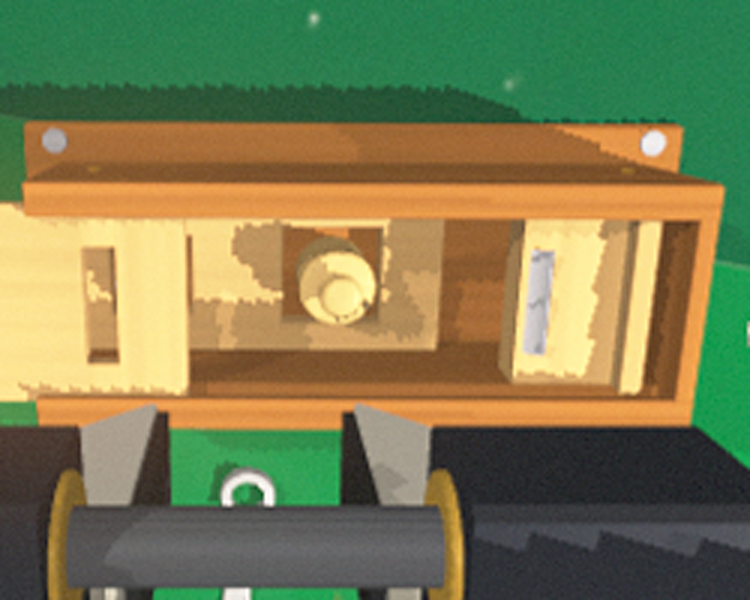

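The weight stands upright in the well. Next I'll look at the lug.

```bash
python3 -m inch '-8 27 0 0 .36;-8 27 0 0 .36;-8 27 0 0 .36;-8 27 0 0 .36;-8 27 0 0 .36;-8 27 0 0 .36;0 0 0 0 .36;0 0 0 0 .36'
python3 - <<'E'
from h import *
import pickle
s,c=snap('wrist','w7');pickle.dump((s,c),open('w7.pkl','wb'));print(s['tool_pos'],s['contact_force'])
a=c['color'][100:300,200:450];cv2.imwrite('pics/w7z.png',cv2.resize(a[:,:,::-1],None,fx=3,fy=3,interpolation=cv2.INTER_CUBIC))
E
```

```text
time: 10.38
tool_pos: [0.4452, 0.2126, 0.3263]
tool_rot: [0.209, 1.568, -2.729]
contact_force: [-0.1, 0.1, -0.4]
opening: 0.0331
[0.44519631 0.21256633 0.32630023] [-0.06070784  0.08037848 -0.36104898]
```

View pics/w7z.png

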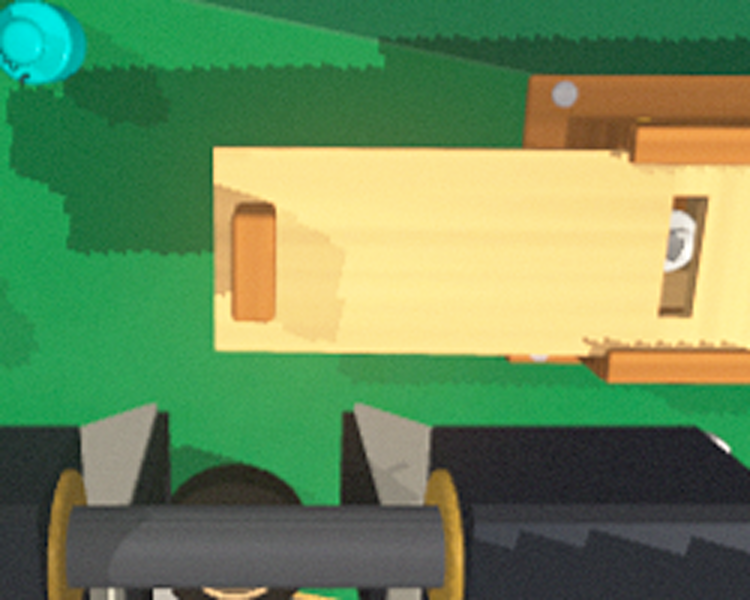

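```bash
python3 - <<'E'
from h import *
import pickle
s,c=pickle.load(open('w7.pkl','rb'));c=wcam(s,c)
f=lambda p,z:(onz(c,200+p[0]/3,100+p[1]/3,z)*1000).round(1)
for z in(.072,.076):
    W=[f(p,z) for p in((232,212),(276,212),(275,321),(232,320))];print(W,np.mean(W,0),np.linalg.norm(W[0]-W[1]),np.linalg.norm(W[0]-W[3]))
print('rear edge',f((213,147),.05),f((215,350),.05))
E
```

```text
[array([478.1, 225.2,  72. ]), array([480.5, 213.8,  72. ]), array([450.9, 207.7,  72. ]), array([448.7, 219.3,  72. ])] [464.55 216.5   72.  ] 11.649892703368533 29.98616347584335
[array([478.8, 225.3,  76. ]), array([481.1, 214. ,  76. ]), array([452., 208.,  76.]), array([449.9, 219.5,  76. ])] [465.45 216.7   76.  ] 11.531695452100715 29.476261635424564
rear edge [491.7 234.   50. ] [432.  221.8  50. ]
```

```bash
python3 -m inch '10 2 0 0 .36;10 2 0 0 .36;0 0 -20 0 .36;0 0 -25 0 .36;0 0 -25 0 .36;0 0 -16 0 .36;0 0 0 0 .36;0 0 0 0 .36' 10
python3 - <<'E'
from h import *
s,c=snap('wrist','w8');print(s['tool_pos'],s['contact_force'])
s,c=snap('side','s8')
a=c['color'][140:260,240:400];cv2.imwrite('pics/s8z.png',cv2.resize(a[:,:,::-1],None,fx=4,fy=4,interpolation=cv2.INTER_CUBIC))
E
```

```text
time: 11.1
tool_pos: [0.4658, 0.2148, 0.241]
tool_rot: [0.187, 1.568, -2.755]
contact_force: [0.8, 0.4, 0.6]
opening: 0.033
[0.46584173 0.21481595 0.24098837] [0.7639474  0.36304151 0.58297031]
```

View pics/s8z.png

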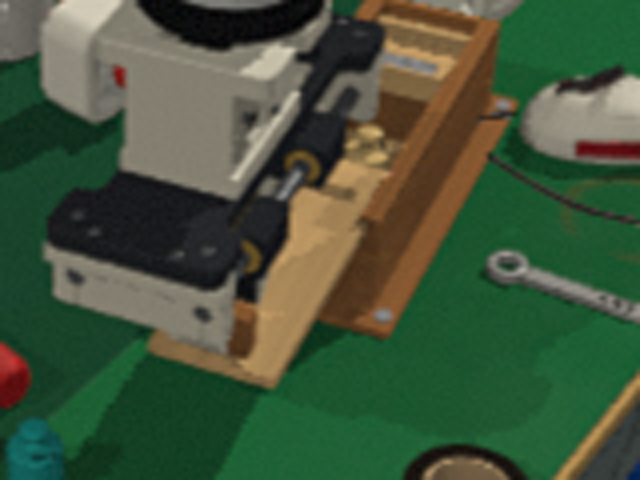

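View pics/w8.png

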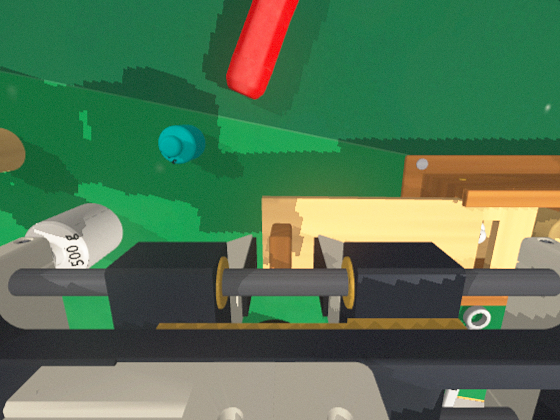

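The lug (282,245) is centred between the jaws. I'll close to a loose straddle and push.

```bash
python3 -m inch '0 0 0 0 .17;0 0 0 0 .17;0 0 0 0 .17;0 0 0 0 .17'
python3 -m inch '0.4 -2 0 0 .17;0.8 -4 0 0 .17;1 -5 0 0 .17;1 -5 0 0 .17;1 -5 0 0 .17;0 0 0 0 .17'
```

```text
time: 11.53
tool_pos: [0.4656, 0.2161, 0.2425]
tool_rot: [3.127, 1.57, 0.187]
contact_force: [-0.2, 0.8, -0.6]
opening: 0.0167
time: 12.03
tool_pos: [0.47, 0.1956, 0.2428]
tool_rot: [-2.386, 1.567, 0.956]
contact_force: [-0.8, 8.4, 5.6]
opening: 0.0157
```

```bash
python3 -m inch '1 -5 0 0 .17;1 -5 0 0 .17;1 -5 0 0 .17;1 -5 0 0 .17;0 0 0 0 .17'
python3 -m inch '1 -5 0 0 .17;1 -5 0 0 .17;1 -5 0 0 .17;1 -5 0 0 .17;0 0 0 0 .17'
python3 - <<'E'
from h import *
s,c=snap('wrist','w9');s,c=snap('side','s9')
a=c['color'][100:260,240:400];cv2.imwrite('pics/s9z.png',cv2.resize(a[:,:,::-1],None,fx=3.5,fy=3.5,interpolation=cv2.INTER_CUBIC))
E
```

```text
time: 12.45
tool_pos: [0.474, 0.1756, 0.2431]
tool_rot: [-2.592, 1.567, 0.751]
contact_force: [-0.6, 2.2, 1.0]
opening: 0.0156
time: 12.87
tool_pos: [0.4779, 0.154, 0.2418]
tool_rot: [1.149, 1.57, -1.792]
contact_force: [-0.4, 0.6, -0.8]
opening: 0.0156
```

View pics/w9.png

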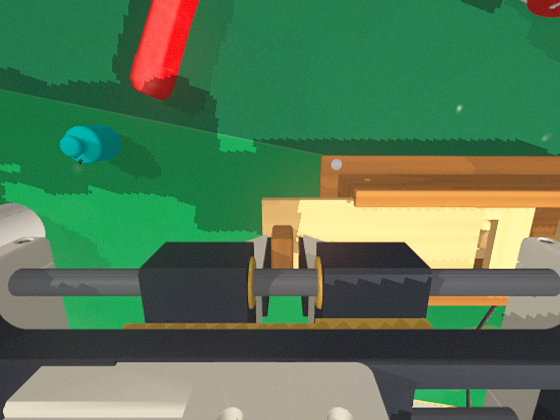

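View pics/s9z.png

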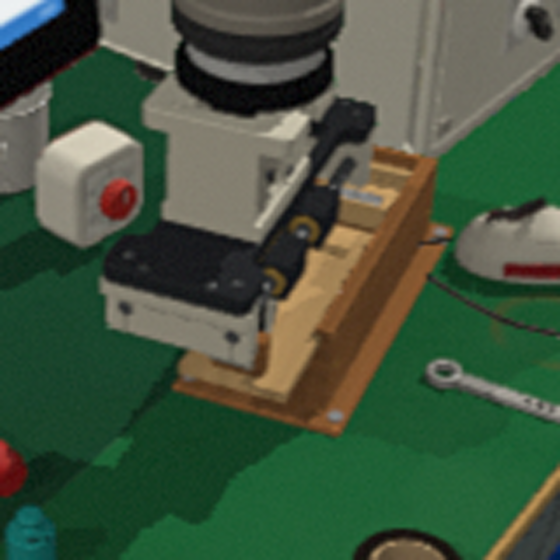

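The lid slides freely, with its nose at about x=+27. I'll move 25 mm more, then take smaller steps.

```bash
python3 -m inch '1 -5 0 0 .17;1 -5 0 0 .17;1 -5 0 0 .17;0.8 -4 0 0 .17;0.6 -3 0 0 .17;0 0 0 0 .17'
python3 -m inch '0.4 -2 0 0 .17;0.4 -2 0 0 .17;0 0 0 0 .17'
```

```text
time: 13.47
tool_pos: [0.4823, 0.1323, 0.2419]
tool_rot: [1.561, 1.571, -1.381]
contact_force: [-0.4, 0.6, -0.0]
opening: 0.0152
time: 13.72
tool_pos: [0.483, 0.1288, 0.2419]
tool_rot: [1.848, 1.571, -1.093]
contact_force: [-0.4, -0.3, 0.2]
opening: 0.016
```

```bash
python3 - <<'E'
from h import *
import pickle
s,c=snap('wrist','w10');pickle.dump((s,c),open('w10.pkl','wb'))
print(s['tool_pos'])
s,c=snap('scene','c10')
a=c['color'][120:260,240:400];cv2.imwrite('pics/c10z.png',cv2.resize(a[:,:,::-1],None,fx=4,fy=4,interpolation=cv2.INTER_CUBIC))
E
```

```text
[0.48297097 0.12880429 0.24189253]
```

View pics/w10.png

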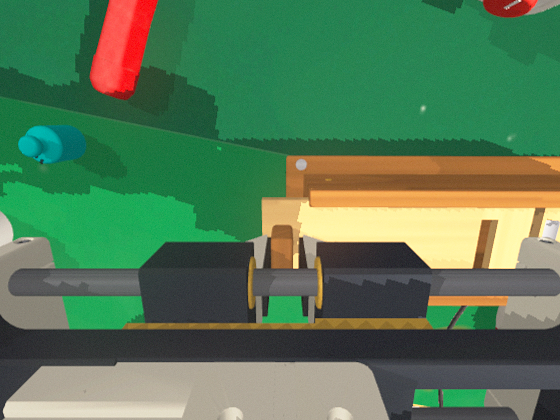

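View pics/c10z.png

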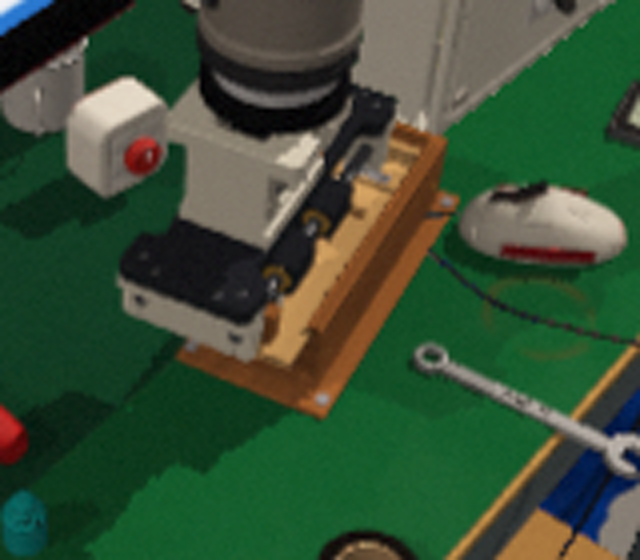

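```bash
python3 -m inch '0.4 -2 0 0 .17;0.4 -2 0 0 .17;0.4 -2 0 0 .17'
python3 -m inch '0.4 -2 0 0 .17;0.2 -1 0 0 .17'
python3 -m inch '0.2 -1 0 0 .17;0.2 -1 0 0 .17'
python3 -m inch '0.2 -1 0 0 .17;0.2 -1 0 0 .17'
```

```text
time: 14.07
tool_pos: [0.4841, 0.123, 0.2419]
tool_rot: [2.901, 1.571, -0.04]
contact_force: [0.2, 1.9, -0.3]
opening: 0.0149
time: 14.23
tool_pos: [0.4848, 0.1198, 0.2419]
tool_rot: [2.199, 1.571, -0.742]
contact_force: [-0.7, 0.9, -0.2]
opening: 0.0152
time: 14.4
tool_pos: [0.4851, 0.1179, 0.2419]
tool_rot: [2.75, 1.571, -0.191]
contact_force: [-0.3, 1.4, 0.1]
opening: 0.016
time: 14.57
tool_pos: [0.4855, 0.116, 0.2419]
tool_rot: [1.946, 1.571, -0.994]
contact_force: [0.0, -0.1, 0.5]
opening: 0.0158
```

```bash
for i in 1; do python3 -m inch '0.2 -1 0 0 .17;0.2 -1 0 0 .17'; done
python3 -m inch '0.2 -1 0 0 .17;0.2 -1 0 0 .17'
```

```text
time: 14.73
tool_pos: [0.4859, 0.114, 0.2419]
tool_rot: [1.744, 1.571, -1.196]
contact_force: [0.6, 1.1, 0.2]
opening: 0.0159
time: 14.9
tool_pos: [0.4863, 0.112, 0.2418]
tool_rot: [-0.587, 1.571, 2.755]
contact_force: [-0.9, 2.9, -0.3]
opening: 0.0155
```

```bash
python3 -m inch '0.2 -1 0 0 .17;0.2 -1 0 0 .17'
python3 -m inch '0.2 -1 0 0 .17;0.2 -1 0 0 .17'
```

```text
time: 15.07
tool_pos: [0.4864, 0.1108, 0.2418]
tool_rot: [-1.392, 1.569, 1.95]
contact_force: [-2.0, 10.8, 1.2]
opening: 0.0154
time: 15.23
tool_pos: [0.4866, 0.1093, 0.2418]
tool_rot: [-1.411, 1.568, 1.931]
contact_force: [-2.5, 12.5, 1.0]
opening: 0.0156
```

```bash
python3 -m inch '0.2 -1 0 0 .17;0 0 0 0 .17'
python3 -m inch '0.2 -1 0 0 .17;0 0 0 0 .17'
python3 -m inch '0.2 -1 0 0 .17;0 0 0 0 .17'
```

```text
time: 15.4
tool_pos: [0.487, 0.1077, 0.2418]
tool_rot: [-1.301, 1.569, 2.041]
contact_force: [-1.3, 6.2, 1.0]
opening: 0.0158
time: 15.57
tool_pos: [0.4873, 0.1065, 0.2418]
tool_rot: [-1.275, 1.57, 2.067]
contact_force: [-1.4, 6.7, -0.0]
opening: 0.0158
time: 15.73
tool_pos: [0.4875, 0.1056, 0.2418]
tool_rot: [-1.28, 1.57, 2.062]
contact_force: [-0.4, 5.3, 0.7]
opening: 0.0159
```

```bash
python3 -m inch '0.2 -1 0 0 .17;0.2 -1 0 0 .17;0.2 -1 0 0 .17;0 0 0 0 .17'
python3 -m inch '0.2 -1 0 0 .17;0.2 -1 0 0 .17;0.2 -1 0 0 .17;0 0 0 0 .17'
python3 -m inch '0.2 -1 0 0 .17;0.2 -1 0 0 .17;0.2 -1 0 0 .17;0 0 0 0 .17'
```

```text
time: 16.07
tool_pos: [0.4881, 0.1025, 0.2419]
tool_rot: [-1.351, 1.57, 1.991]
contact_force: [-2.1, 4.8, 1.5]
opening: 0.0156
time: 16.4
tool_pos: [0.4887, 0.0995, 0.2419]
tool_rot: [-1.293, 1.57, 2.049]
contact_force: [-0.0, 5.8, 2.0]
opening: 0.0156
time: 16.73
tool_pos: [0.4893, 0.0965, 0.2419]
tool_rot: [-1.343, 1.57, 2.0]
contact_force: [-1.8, 5.6, 1.1]
opening: 0.0155
```

```bash
python3 -m inch '0.2 -1 0 0 .17;0.2 -1 0 0 .17;0.2 -1 0 0 .17;0 0 0 0 .17'
python3 -m inch '0.2 -1 0 0 .17;0.2 -1 0 0 .17;0 0 0 0 .17'
python3 -m inch '0.2 -1 0 0 .17;0 0 0 0 .17'
```

```text
time: 17.07
tool_pos: [0.4899, 0.0935, 0.2419]
tool_rot: [-1.327, 1.57, 2.015]
contact_force: [-1.2, 4.7, 0.5]
opening: 0.0158
time: 17.32
tool_pos: [0.4903, 0.0915, 0.2419]
tool_rot: [-1.318, 1.57, 2.024]
contact_force: [-1.7, 5.4, 1.3]
opening: 0.0153
time: 17.48
tool_pos: [0.4905, 0.0905, 0.2419]
tool_rot: [-1.311, 1.57, 2.031]
contact_force: [-2.2, 5.1, 1.6]
opening: 0.0153
```

```bash
python3 -m inch '0.2 -1 0 0 .17;0 0 0 0 .17'
python3 -m inch '0.2 -1 0 0 .17;0 0 0 0 .17'
```

```text
time: 17.65
tool_pos: [0.4908, 0.0891, 0.2419]
tool_rot: [0.621, 1.571, -2.32]
contact_force: [-0.1, 0.4, -0.7]
opening: 0.0156
time: 17.82
tool_pos: [0.4912, 0.0877, 0.2418]
tool_rot: [1.472, 1.57, -1.469]
contact_force: [0.6, -0.0, -0.3]
opening: 0.0154
```

```bash
python3 -m inch '0.1 -0.7 0 0 .17;0 0 0 0 .17'
python3 -m inch '0.1 -0.7 0 0 .17;0 0 0 0 .17'
```

```text
time: 17.98
tool_pos: [0.4912, 0.0874, 0.2418]
tool_rot: [-1.57, 1.57, 1.772]
contact_force: [-0.1, 2.8, -0.1]
opening: 0.0155
time: 18.15
tool_pos: [0.4912, 0.0871, 0.2419]
tool_rot: [-1.678, 1.57, 1.664]
contact_force: [-0.8, 6.0, -0.1]
opening: 0.0158
```

The force dropped from 5 N to 0 at y=89, which is the pop into the slot. It is now rising stiffly, so I'll take small probes for the stop.

```bash
python3 -m inch '0.1 -0.5 0 0 .17;0 0 0 0 .17'
python3 -m inch '0.1 -0.5 0 0 .17;0 0 0 0 .17'
```

```text
time: 18.32
tool_pos: [0.4913, 0.087, 0.2419]
tool_rot: [-1.663, 1.569, 1.679]
contact_force: [-1.0, 8.8, 0.8]
opening: 0.0154
time: 18.48
tool_pos: [0.4913, 0.0868, 0.2419]
tool_rot: [-1.634, 1.568, 1.708]
contact_force: [-0.6, 11.9, 0.6]
opening: 0.0157
```

Stop felt: position fixed at y≈87 while the force rose to 12 N. I'll back off within the straddle gap, open and lift.

```bash
python3 -m inch '-0.2 1.5 0 0 .17;-0.3 1.6 0 0 .17;0 0 0 0 .3;0 0 0 0 .3;0 0 0 0 .3;0 0 0 0 .3'
python3 -m inch '0 0 10 0 .3;0 0 25 0 .3;0 0 35 0 .3;0 0 35 0 .3;-5 -10 10 0 .3;-5 -15 0 0 .3;0 0 0 0 .3;0 0 0 0 .3'
python3 - <<'E'
from h import *
import pickle
s,c=snap('wrist','w11');pickle.dump((s,c),open('w11.pkl','wb'));print(s['tool_pos'])
a=c['color'][100:300,150:450];cv2.imwrite('pics/w11z.png',cv2.resize(a[:,:,::-1],None,fx=2.6,fy=2.6,interpolation=cv2.INTER_CUBIC))
E
```

```text
time: 18.98
tool_pos: [0.491, 0.0885, 0.2419]
tool_rot: [1.45, 1.571, -1.491]
contact_force: [0.1, -0.2, 0.0]
opening: 0.0272
time: 19.65
tool_pos: [0.4807, 0.0632, 0.3572]
tool_rot: [3.046, 1.571, 0.104]
contact_force: [-0.4, 0.7, 0.2]
opening: 0.0274
[0.48065678 0.06323461 0.35721552]
```

View pics/w11z.png

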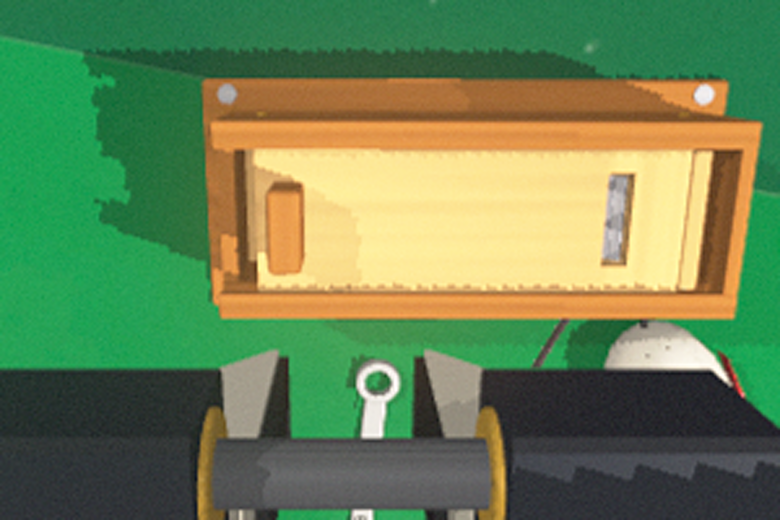

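The steel ridge shows in the lid's slot at (618,220) and the nose meets the stop at about (690,220). One look at the other weights, then I'll hand in.

```bash
python3 - <<'E'
from h import *
s,c=snap('side','s11');print(s['contact_force'])
E
```

```text
[ 0.1123799   0.23547317 -0.59400862]
```

View pics/s11.png

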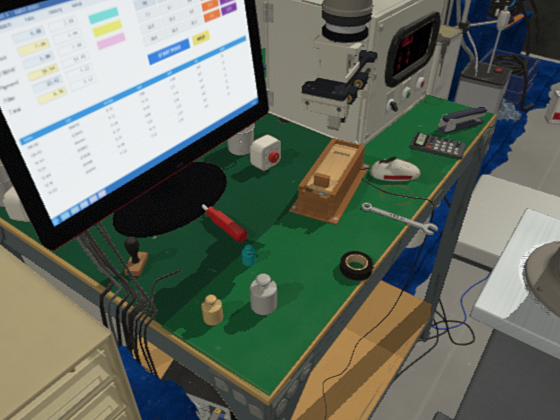

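The 200 (212,310), the 500 (263,294) and the decoy (249,255) are where they were. The case is closed and the arm is clear.

```bash
python3 -c "
from cell import workorder; print(workorder.hand_in())"
```

```text
the job is handed in; nothing more can be done
None
```

The smallest brass weight stands in the empty well and the lid is fully home over it. I handed the job in at about 20 s on the robot's clock.

- **Weight:** I felt it touch the well floor, and the wrist picture after release showed it upright in the well. I pressed down a bit further than needed, to about 18 N, before letting go.
- **Lid:** I pushed it by its lug with the fingers loosely straddling it.
    - **Ridge:** crossing took about 12.5 N.
    - **Pop:** the push then ran at about 5 N and dropped to 0 as the ridge popped up.
    - **Stop:** I felt it about 2 mm further on. I pushed against it in small steps to 12 N and backed off.
- **Last checks:** the wrist picture shows the steel ridge in the lid's slot and the nose at the stop. The side picture shows the 200 g and 500 g weights and the turquoise piece where they were, with the arm clear.
- **Disagreement:** the first estimates of the well's position, from the outside cameras and the wrist camera, differed by about 5 mm. I used the wrist camera, whose second look agreed with its first to within 1 mm.

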